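# Washed board from the ultrasonic cleaner to the inspection camera

### The arm

A 7-joint arm with a two-finger parallel gripper is mounted at the origin on a cart in front of the work surface, level with it; the furniture and walls round the work are solid. World frame = base frame: x ahead of the robot, y to its left, z up, the work surface at z = 0. Lengths are in m, angles in rad, forces in N, time in s.
With the tool pointing down it reaches from about 0.4 to 0.875 m from the base axis. Payload 19.3 kg.
Tool frame: the origin (TCP) lies between the finger pads; the fingertips stand bot.tcp_to_tips ahead of it and the grasp point (between the pads) is the TCP (bot.tcp_to_tips is the distance from the TCP to the fingertips, in m); z points along the fingers, y is the line along which they close (so a half turn about z gives the same grasp; the last joint's range is limited). The gripper opens to 85 mm and grips with 20 to 120 N. Pads are 22 mm wide; open, the fingers measure 114 mm over their backs; the gripper's body (76 mm by 85 mm) begins 54 mm behind the grasp point. The pads swing forward as they close: fully open they stand 13 mm farther back than shut.
Start: joints at [1.277, 0.521, -0.036, 1.599, 0.021, 1.021, -0.113], TCP at [0.139, -0.609, 0.21] pointing down, gripper open.
Joint ranges: [-2.91, 2.91], [-0.3, 2.13], [-1.5, 1.42], [0.17, 2.43], [-1.26, 4.41], [0.16, 1.93], [-2.52, 2.52]. Speed limits (rad/s): [1.89, 1.89, 2.39, 2.39, 3.01, 3.01, 3.01].

### API

Orientations are given as [roll, pitch, yaw] about the fixed x, y, z axes, in that order (R = Rz(yaw) Ry(pitch) Rx(roll)).
In Python, from workcell import telemetry, grab_frame, bot gives the robot as it stands. The module is installed in compiled form; this text tells all that it offers.
- The arm moves only by the shell command python3 -m crank 'ROWS' [FORCE]. ROWS is text: rows parted by semicolons, each of 7 numbers parted by spaces: the finger opening in m, from 0 to 0.0854, then the shift along the tool's x, y, z in m, then the turn, a rotation vector about the tool's x, y, z in degrees. A call has exactly 8 rows; each row shifts and turns the commanded pose from where the row before left it, along the tool's axes as they then stand; what a row does not reach is not made up. A row lasts 1/12 s, in which the tool goes at most 41.7 mm and 7.16 degrees, less where a joint would pass 70% of its speed; a pose out of reach is approached as far as the arm can. A call with a gripper value outside its range is refused whole. The fingers move at their own pace and stop on an object; FORCE is the grip in N (left out, the last holds). Time passes only in rows, so rows that do not move let the fingers close, or fill a call up. It gives the time, the measured TCP pose, the force, the opening and the grip force at its end, in the units of the state.
- telemetry.observe(): the state, without advancing time (a new reading comes with each control period).
- grab_frame(name): name is "scene" or "top" or "wrist"; returns a dict with "pixels" (480x640x3 uint8, red, green, blue), "depth" (480x640 float32, m along the optical axis (not along the pixel's ray), 0 where there is no reading), "vertical_fov" (degrees; the focal length in pixels is half the picture's height over the tangent of half this angle, whatever the lens; pixels are square), "cx", "cy" (the principal point, pixels), "R" (3x3) and "t" (3): a world point X has camera coordinates R X + t; the wrist camera has in their place "hand_eye" (4x4, takes a point from camera to tool coordinates, whose origin is the TCP and whose axes are the flange's). Camera axes: x right, y down, z forward; pixel columns grow to the right and rows downward; lengths in m; the calibration is good to about 2 mm. The wrist camera is an equidistant fisheye: a pixel r from the principal point sees the ray r / f radians off the axis. A picture is of the moment at which its call begins: read the wrist's pose just before it.
- bot.job_done(): hands the job in; it is judged then, once.
The state is a dict: "clock": time; "qpos": joint angles; "qd": joint speeds; "joint_efforts": joint torques, N m; "position": TCP position; "tool_rot": TCP orientation; "force": force on the tool from outside, world axes, zero at the start; "moment": the same for the moment, N m; "grip_width": finger opening in m; "finger_force": force on a finger pad.
Only numpy, scipy, OpenCV 4.12 (cv2) and the standard library are available. Lean on these libraries where they do the work, as an engineer would, in place of code of your own. Each camera call takes 0.05 s, during which the arm holds its last target. There are 200 camera calls.

### The job

The wash is over and the tank is drained: take the loose lid off the ultrasonic cleaner and set it down flat on clear bench, without dropping it. Then take the circuit board with the long black header strip out of the rack and hold it up to the inspection camera for the residue check: component side squarely facing the lens and centred on it, header edge uppermost and level, the face of the board 12 cm from the lens. Finish there, holding the board still in the air; leave the other board in the rack and do not disturb the camera, the bottle, the pen or the screwdriver.

Things in the scene. Friction and masses are not known exactly. Their poses are not given: they have to be found in the camera images.
- cleaner: Ultrasonic cleaner fixed on the bench: steel housing, grey base, black front panel, 146 (x) x 212 (y) mm, 156 mm high. Origin: centre of its underside; -x is its front, z up. The tank inside measures 126 (x) x 192 (y) mm, open at the rim 156 mm above the bench; walls 10 mm thick. Two small black side grips stand 11 mm out at its y ends.
- rack (a point): Middle of the fixed board rack in the tank, 50 mm above the bench; axes as the cleaner's. Two boards stand on edge in slots at y = +33 and -33 mm (which in which varies), a slot at y = 0 is empty. The 5 mm wide slots guide the boards' side edges up to 101 mm above the bench; the boards stand on bars at this height, so they come out straight upwards.
- lid: Loose flat steel lid on the cleaner, 142 (x) x 208 (y) mm, 0.18 to 0.35 kg. Origin: centre of the underside of its lip, z up; the plate lies 6 to 9 mm above it. The lip (122 x 188 mm, 6 mm deep) sits in the tank mouth with 2 mm play; on the bench the lid rests on the lip, origin at bench height. Bench left of the vice is clear for it: x 0.36 to 0.54, y 0.25 to 0.48 m.
- lid_knob (a point): Middle of the black knob on the lid, 32 mm above the lid's origin: round cap 30 mm across, from 23 to 41 mm above the origin, on a thin stem.
- header_board: Wanted green circuit board, 105 x 96 mm, 2 mm thick, 0.07 to 0.10 kg, with a long black header strip near its top edge. z points out of the component side, y in the board's plane to the header edge (up in the rack), x along the header. Origin: centre of the outline, 2 mm behind the board's back. In the rack the component side faces the cleaner's +y; it may lean 3 degrees.
- header (a point): Where to pinch the wanted board from above: middle of the header strip (52 mm long, 5 mm wide in y, 8 mm proud), midway between the header's outer face and the back of the board, 10 mm across in z; 14.5 mm below the board's top edge, 131.5 above the bench in the rack. Axes as the board's. Pinched there, the board lies flat against the finger on its back.
- board_face (a point): Centre of the component face of the wanted board; the pinch point header lies at x = 2, y = 33.5, z = 3 mm from it. Axes as the board's. Parts on the face are up to 8 mm proud.
- board_foot (a point): Middle of the lower edge of the wanted board.
- plain_board: The other green board in the rack, same outline (105 x 96 mm, 2 mm thick) and same axes, the same side facing cleaner's +y, but without a header strip. It stays in the rack.
- lens (a point): Centre of the front glass of the inspection camera, in a black ring light 58 mm across. The camera looks along this frame's -x axis; y is level, z is up in its picture. It looks towards the robot and 0.2 to 0.6 rad downward, from 0.26 to 0.29 m above the bench; the stiff tilt joint keeps its angle. The head sits in a yoke on a post 360 mm high behind it.
- cleaner_bottle: White pump bottle, 56 mm across, 118 mm high, loose; origin at the centre of its underside. To be left alone.
- flux_pen: White and green pen 122 mm long, lying loose along its y axis; origin at the middle, on the bench. To be left alone.
- screwdriver: Small screwdriver with a blue handle, 127 mm long, lying loose along its y axis; origin at the middle, on the bench. To be left alone.

How it is judged:
On the way, in this order (a step that is already met when the one before it is completed fails the run):
1. the lid lies flat on the bench, away from the cleaner, let go and at rest (height (world z) of lid below 0.006 m and angle between lid's own z axis and vertical below 0.06 rad and linear speed of lid below 0.02 m/s and contact force between lid and the fingers below 0.05 N and horizontal distance between lid and cleaner above 0.15 m), for 0.2 s.
2. the header board is out of the tank, held by the fingers (height (world z) of board_foot above 0.13 m and contact force between header_board and the fingers above 1 N), for 0.1 s.
At the end, for the whole second after the job is handed in: Header board held still in the air by the fingers alone: component face to the lens, 120 +-15 mm from it, centred within 15 mm, square and level within 0.17 rad, header edge up; lid flat on the bench, away from the cleaner; other board in its slot; camera not moved (x of board_face in the frame of lens between -0.135 and -0.105 m and y of board_face in the frame of lens between -0.015 and 0.015 m and z of board_face in the frame of lens between -0.015 and 0.015 m and angle between the z axis of header_board and the x axis of lens, either way round below 0.17 rad and z of lens in the frame of board_face above 0.08 m and angle between the x axis of header_board and the y axis of lens, either way round below 0.17 rad and z of header in the frame of lens above 0.015 m and linear speed of header_board below 0.02 m/s and angular speed of header_board below 0.15 rad/s and contact force between header_board and the fingers above 1 N and contact force between header_board and cleaner below 0.05 N and height (world z) of board_foot above 0.12 m and height (world z) of lid below 0.006 m and angle between lid's own z axis and vertical below 0.06 rad and horizontal distance between lid and cleaner above 0.15 m and distance of plain_board from where it was at the start of the episode below 0.015 m and distance of lens from where it was at the start of the episode below 0.008 m); the arm keeps its last pose, push and grip.
It fails at once if the lid is dropped or thrown (it moves faster than 0.5 m/s with no finger on it) (linear speed of lid above 0.5 m/s and contact force between lid and the fingers below 0.05 N).
It fails at once if the other board is pulled from its place in the rack (distance of plain_board from where it was at the start of the episode above 0.02 m).
It fails at once if the camera is knocked out of its position (distance of lens from where it was at the start of the episode above 0.012 m).
It fails at once if the bottle, pen or screwdriver is disturbed (distance of any of cleaner_bottle, flux_pen, screwdriver from where it was at the start of the episode above 0.025 m).
It also fails if it takes over 58 s, if anything falls off the work surface, if the arm or the gripper's body presses on something with over 40 N, if the wrist force passes 120 N, or if a joint passes its speed limit or range.

## Working session

There is one attempt and no reset: what is moved stays moved. The work goes in short steps, Python scripts to look and compute and a shell command to move; the robot and the scene stay as the last step left them, time stands still between calls to the robot, and variables do not carry over. Pictures are saved under pics/ and viewed, at most 10 in all, crops included, and the job is handed in when it is done.

```bash
mkdir -p pics; ls; cat > h.py <<'E'
import numpy as np, cv2
from workcell import telemetry, grab_frame, bot
from scipy.spatial.transform import Rotation as Ro
def pts(f):
    d=f["depth"]; F=240/np.tan(np.radians(f["vertical_fov"])/2)
    v,u=np.mgrid[:480,:640]
    c=np.stack([(u-f["cx"])/F*d,(v-f["cy"])/F*d,d],-1)
    return (c-f["t"])@f["R"]   # R^T (c-t)
def save(n,p): cv2.imwrite(n,p[...,::-1])
E
python3 - <<'E'
from h import *
s=telemetry.observe();print({k:np.round(v,4) for k,v in s.items()},bot.tcp_to_tips)
for n in("scene","top"):
    f=grab_frame(n);np.savez(n+"0.npz",**f);save(f"pics/{n}0.png",f["pixels"]);print(n,f["vertical_fov"],f["cx"],f["cy"],f["R"].round(3).tolist(),f["t"].round(3),-f["R"].T@f["t"])
f=grab_frame("wrist");print(f["hand_eye"].round(3).tolist(),f["vertical_fov"])
E
```

```text
pics
{'clock': np.float64(0.0), 'qpos': array([ 1.2768,  0.522 , -0.0363,  1.6   ,  0.0212,  1.0211, -0.1128]), 'qd': array([ 0.0009, -0.0012,  0.0006, -0.0001,  0.0004, -0.0014,  0.0001]), 'joint_efforts': array([ 3.50000e-03, -9.27117e+01,  1.98220e+00, -3.69927e+01,
        1.81000e-02,  8.30000e-03,  0.00000e+00]), 'position': array([ 0.1386, -0.6091,  0.2098]), 'tool_rot': array([-3.1404e+00,  1.0000e-04,  2.2370e-01]), 'force': array([-0.8081,  0.1698, -0.4137]), 'moment': array([-0.0335, -0.0075,  0.01  ]), 'finger_force': np.float64(0.0), 'grip_width': np.float64(0.0855)} 0.019
scene 51.57130086692072 316.55699254661397 249.94714506791078 [[-0.541, -0.841, 0.017], [-0.567, 0.351, -0.745], [0.621, -0.413, -0.666]] [0.359 0.43  0.968] [-0.16218736  0.55099981  0.95928542]
top 56.50110897679476 315.7517987797509 240.42496825066195 [[-0.011, -1.0, -0.014], [-0.987, 0.013, -0.161], [0.161, 0.012, -0.987]] [0.084 0.591 1.157] [0.39723569 0.06264354 1.23847106]
[[0.0, -0.961, -0.278, 0.072], [1.0, 0.0, 0.001, -0.0], [-0.001, -0.278, 0.961, -0.165], [0.0, 0.0, 0.0, 1.0]] 65.70646984690485
```

View pics/top0.png

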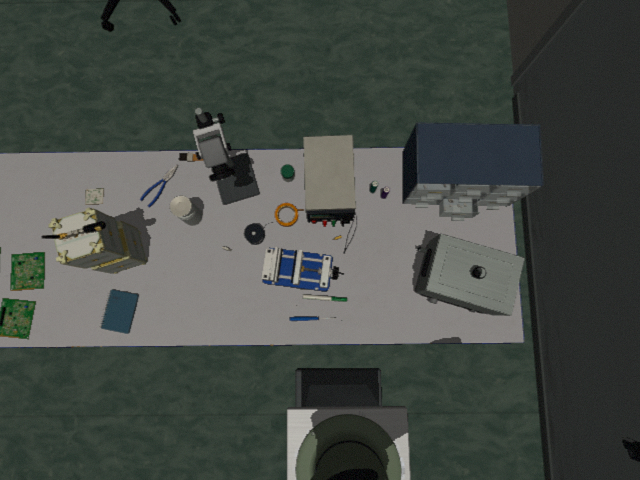

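View pics/scene0.png

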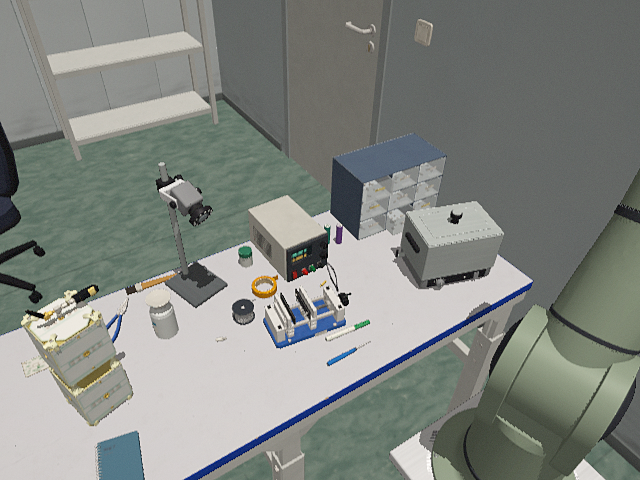

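The top view shows the cleaner at about (470,272), turned some 15°, with the knob at (479,271). The inspection camera is at (213,155), the bottle at (183,208), and the pen and screwdriver at about (320,298) and (315,318). In the scene view the lens ring is at about (200,213) and the knob at (455,216). Next I'll measure these.

```bash
python3 - <<'E'
from h import *
T=dict(np.load("top0.npz"));S=dict(np.load("scene0.npz"))
for n,f in(("top",T),("scene",S)):
    P=pts(f);px=f["pixels"].astype(int);z=P[...,2]
    reg=(P[...,0]>.2)&(P[...,0]<.75)&(P[...,1]<-.2)&(P[...,1]>-.7)
    # plate
    m=(reg&(z>.152)&(z<.178)).astype(np.uint8)
    cs,_=cv2.findContours(m,cv2.RETR_EXTERNAL,cv2.CHAIN_APPROX_NONE);c=max(cs,key=cv2.contourArea)
    q=c[:,0];W=P[q[:,1],q[:,0]];r=cv2.minAreaRect(W[:,:2].astype(np.float32)*1000);print(n,"plate rect",r, "z",np.median(z[m>0]))
    k=reg&(z>.18)&(z<.23)&(px.sum(-1)<200); Q=P[k];v,u=np.nonzero(k)
    print(" knob n",k.sum(),"px",u.mean(),v.mean(),"med",np.median(Q,0),"rng",Q.min(0),Q.max(0))
    # camera head
    h=(P[...,0]>.4)&(P[...,1]>.15)&(P[...,1]<.6)&(z>.2)&(z<.4); v,u=np.nonzero(h)
    print(" head px",u.min(),u.max(),v.min(),v.max(),P[h].min(0),P[h].max(0))
    c=h&(px.sum(-1)<180);print(" dark",np.percentile(P[c],[5,50,95],axis=0).round(3).tolist())
    bo=(P[...,1]>.2)&(P[...,1]<.5)&(z>.05)&(z<.12)&(px.min(-1)>120)&(P[...,0]<.75)&(P[...,0]>.3)
    print(" bottle",np.percentile(P[bo],[5,50,95],axis=0).round(3).tolist())
f=S;cr=cv2.resize(f["pixels"][150:250,130:250],(720,600),interpolation=cv2.INTER_CUBIC);save("pics/lens0.png",cr)
# occupancy of lid spot
P=pts(T);g=(P[...,0]>.34)&(P[...,0]<.56)&(P[...,1]>.22)&(P[...,1]<.5);print("lidspot z pct",np.percentile(P[g][:,2],[0,50,99,100]), P[g&(P[...,2]>.012)][:,:2].round(2)[:8])
E
```

```text
top plate rect ((489.0827941894531, -307.3773193359375), (212.68580627441406, 146.35496520996094), 72.49832153320312) z 0.15956725846153993
 knob n 2523 px 487.7415774871185 175.79429250891795 med [ 0.72193809 -0.33864707  0.20486248] rng [ 0.47497343 -0.46719843  0.18049818] [ 0.74996411 -0.20036852  0.21248823]
 head px 75 234 108 259 [0.52676874 0.25632296 0.20011259] [0.8395386  0.59992637 0.36304973]
 dark [[0.554, 0.265, 0.21], [0.706, 0.317, 0.294], [0.828, 0.575, 0.327]]
 bottle [[0.5, 0.204, 0.055], [0.67, 0.41, 0.113], [0.697, 0.447, 0.119]]
scene plate rect ((487.831298828125, -307.95123291015625), (213.4930419921875, 151.42652893066406), 73.14164733886719) z 0.16121683581173019
 knob n 51 px 444.6470588235294 205.94117647058823 med [ 0.4838927  -0.29744824  0.18782329] rng [ 0.4726961  -0.46972308  0.18034927] [ 0.70951938 -0.26429027  0.19968196]
 head px 62 212 162 355 [0.52367725 0.25620649 0.20003401] [0.84333842 0.59999298 0.36385968]
 dark [[0.579, 0.269, 0.27], [0.703, 0.31, 0.295], [0.824, 0.574, 0.32]]
 bottle [[0.498, 0.205, 0.055], [0.655, 0.422, 0.082], [0.692, 0.449, 0.119]]
lidspot z pct [-0.00792946  0.00016743  0.00611235  0.06018999] [[0.51 0.22]
 [0.51 0.22]
 [0.5  0.22]
 [0.5  0.22]
 [0.5  0.22]
 [0.5  0.22]
 [0.49 0.22]
 [0.49 0.22]]
```

View pics/lens0.png

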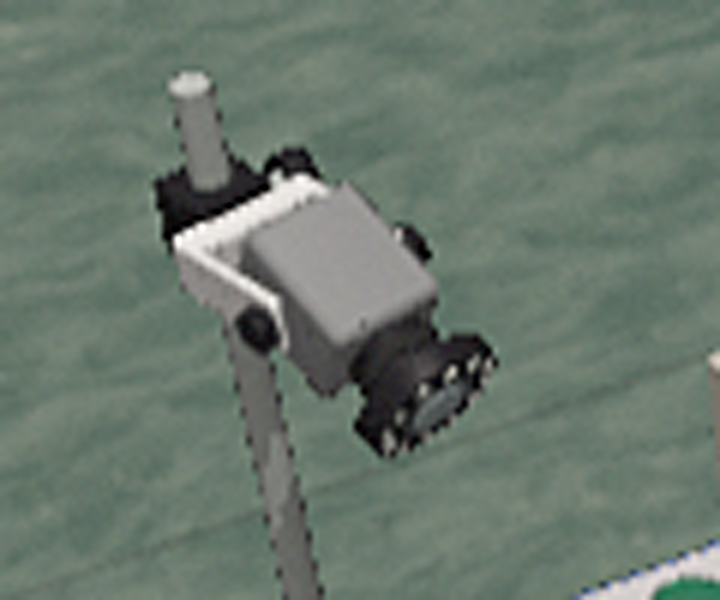

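The crop shows the ring light and lens glass at about (440,400), which is (203,217) in the full picture. The box and yoke sit behind it.

```bash
cat > m.py <<'E'
from h import *
T=dict(np.load("top0.npz"));S=dict(np.load("scene0.npz"))
rays=[]
for n,f in(("top",T),("scene",S)):
    P=pts(f);px=f["pixels"].astype(int)
    k=(np.hypot(P[...,0]-.488,P[...,1]+.308)<.045)&(P[...,2]>.17)&(P[...,2]<.21);v,u=np.nonzero(k);Q=P[k]
    print(n,"knob",k.sum(),u.mean(),v.mean(),"mid",(Q.min(0)+Q.max(0))/2,Q.min(0),Q.max(0))
    top=Q[Q[:,2]>Q[:,2].max()-.006]; print(" captop mean",top.mean(0))
    F=240/np.tan(np.radians(f["vertical_fov"])/2)
    rays.append((-f["R"].T@f["t"],f["R"].T@np.array([(u.mean()-f["cx"])/F,(v.mean()-f["cy"])/F,1])))
(a,d),(b,e)=rays;s=np.linalg.lstsq(np.c_[d,-e],b-a,rcond=None)[0];print("tri",a+s[0]*d,b+s[1]*e)
P=pts(S);px=S["pixels"].astype(int)
# ring: front region
m=np.zeros((480,640),bool);m[203:227,188:214]=1
Q=P[m&(P[...,2]>.2)&(P[...,0]<.8)];
print("ring region",len(Q),np.percentile(Q,[2,50,98],axis=0).round(4).tolist())
for v in range(206,227,3): print(v,[tuple(P[v,u].round(3)) for u in range(188,214,4)])
g=np.zeros_like(m);g[185:203,175:200]=1
Q=P[g&(P[...,2]>.25)&(P[...,0]<.8)&(np.abs(px[...,0]-135)<25)]
from numpy.linalg import svd
c=np.median(Q,0);Q=Q[np.linalg.norm(Q-c,axis=1)<.04]
w=svd(Q-Q.mean(0))[2];print("boxtop",len(Q),Q.mean(0),w[2],svd(Q-Q.mean(0))[1])
E
python3 m.py
```

```text
top knob 77 477.15584415584414 272.68831168831167 mid [ 0.48924138 -0.30706133  0.18176265] [ 0.47497343 -0.32082131  0.17073348] [ 0.50350933 -0.29330136  0.19279183]
 captop mean [ 0.48760552 -0.30453035  0.18983768]
scene knob 63 455.58730158730157 215.65079365079364 mid [ 0.48502461 -0.30604717  0.1823661 ] [ 0.47166888 -0.32047743  0.1703076 ] [ 0.49838035 -0.2916169   0.19442459]
 captop mean [ 0.48202203 -0.30181654  0.19105422]
tri [ 0.48833963 -0.30521981  0.18004369] [ 0.48643086 -0.30710953  0.18053617]
ring region 414 [[0.687, 0.261, 0.2551], [0.7011, 0.2914, 0.2926], [0.7216, 0.3111, 0.3082]]
206 [(np.float64(0.712), np.float64(0.307), np.float64(0.308)), (np.float64(0.722), np.float64(0.295), np.float64(0.297)), (np.float64(0.71), np.float64(0.29), np.float64(0.302)), (np.float64(0.714), np.float64(0.28), np.float64(0.296)), (np.float64(0.703), np.float64(0.275), np.float64(0.301)), (np.float64(0.701), np.float64(0.266), np.float64(0.299)), (np.float64(2.099), np.float64(-0.219), np.float64(-0.781))]
209 [(np.float64(0.722), np.float64(0.305), np.float64(0.292)), (np.fl
[... 1868 characters left out ...]
t64(-0.123), np.float64(-0.779)), (np.float64(1.98), np.float64(-0.142), np.float64(-0.779)), (np.float64(1.968), np.float64(-0.161), np.float64(-0.779))]
224 [(np.float64(2.002), np.float64(-0.035), np.float64(-0.771)), (np.float64(0.696), np.float64(0.31), np.float64(0.269)), (np.float64(0.708), np.float64(0.298), np.float64(0.256)), (np.float64(1.973), np.float64(-0.092), np.float64(-0.775)), (np.float64(1.975), np.float64(-0.115), np.float64(-0.786)), (np.float64(1.955), np.float64(-0.131), np.float64(-0.779)), (np.float64(1.948), np.float64(-0.151), np.float64(-0.782))]
boxtop 352 [0.73953479 0.29530559 0.31939916] [ 0.45553891  0.11255055 -0.88307229] [0.25628562 0.22736233 0.03817316]
```

```bash
cat > g.py <<'E'
# usage: g.py x y z [yaw_deg]: tool-frame shift from here to a world target (tool-down), and turn
import sys
from h import *
s=telemetry.observe();R=Ro.from_euler("xyz",s["tool_rot"]);a=[float(v) for v in sys.argv[1:]]
print("pos",s["position"].round(4),"rpy",np.degrees(s["tool_rot"]).round(2),"t",round(float(s["clock"]),2),"w",round(float(s["grip_width"]),4),"F",s["force"].round(2),"q",s["qpos"].round(2))
if len(a)>=3: print("shift mm",(R.inv().apply(np.array(a[:3])-s["position"])*1000).round(1))
if len(a)==4: print("turn deg (to do after shift)",(R.inv()*Ro.from_euler("xyz",[180,0,a[3]],degrees=True)).as_rotvec(degrees=True).round(2))
E
python3 -m crank '.0854 .012 -.006 -.02 0 0 0;.0854 .022 -.012 -.02 0 0 0;.0854 .026 -.014 -.02 0 0 0;.0854 .028 -.015 0 0 0 0;.0854 .028 -.015 0 0 0 0;.0854 .028 -.015 0 0 0 0;.0854 .028 -.015 0 0 0 0;.0854 .028 -.015 0 0 0 0'
python3 -m crank '.0854 .028 -.015 0 0 0 0;.0854 .028 -.015 0 0 0 0;.0854 .028 -.015 0 0 0 0;.0854 .028 -.015 0 0 0 0;.0854 .026 -.014 0 0 0 0;.0854 .022 -.012 0 0 0 0;.06 .015 -.008 0 0 0 0;.06 0 0 0 0 0 0'
python3 g.py .4875 -.306 .183
```

```text
clock: 0.82
position: [0.3108, -0.4595, 0.2704]
tool_rot: [-3.141, 0.0, 0.224]
force: [-0.3, -1.4, -0.2]
grip_width: 0.0856
finger_force: 0.0
clock: 1.48
position: [0.4625, -0.327, 0.2701]
tool_rot: [-3.14, -0.001, 0.229]
force: [0.8, 0.3, -0.0]
grip_width: 0.064
finger_force: 0.0
pos [ 0.4625 -0.327   0.2701] rpy [-1.7993e+02 -6.0000e-02  1.3090e+01] t 1.48 w 0.064 F [ 0.8   0.34 -0.01] q [ 0.64  0.37 -0.18  1.68  0.07  1.1  -0.9 ]
shift mm [ 29.  -14.7  87.2]
```

```bash
python3 -m crank '.06 .01 -.005 0 0 0 0;.06 .01 -.005 0 0 0 0;.06 .009 -.005 0 0 0 0;.06 0 0 0 0 0 0;.06 0 0 0 0 0 0;.06 0 0 0 0 0 0;.06 0 0 0 0 0 0;.06 0 0 0 0 0 0'
cat >> h.py <<'E'
def wrist():
    s=telemetry.observe();f=grab_frame("wrist");R=Ro.from_euler("xyz",s["tool_rot"]).as_matrix()
    H=f["hand_eye"];f["Rw"]=R@H[:3,:3];f["tw"]=R@H[:3,3]+s["position"];return f
def wrays(f,u,v):
    F=240/np.tan(np.radians(f["vertical_fov"])/2);x=np.asarray(u)-f["cx"];y=np.asarray(v)-f["cy"];r=np.hypot(x,y)+1e-9;t=r/F
    return np.stack([np.sin(t)*x/r,np.sin(t)*y/r,np.cos(t)],-1)
def wpts(f):
    v,u=np.mgrid[:480,:640];d=wrays(f,u,v);return (d/d[...,2:]*f["depth"][...,None])@f["Rw"].T+f["tw"]
E
python3 - <<'E'
from h import *
f=wrist();P=wpts(f);save("pics/w1.png",f["pixels"]);px=f["pixels"].astype(int)
k=(np.hypot(P[...,0]-.4875,P[...,1]+.306)<.035)&(P[...,2]>.168)&(P[...,2]<.2);Q=P[k]
print("knob",k.sum(),(Q.min(0)+Q.max(0))/2,Q.min(0),Q.max(0));top=Q[Q[:,2]>.187];print(len(top),top.mean(0))
m=((P[...,2]>.154)&(P[...,2]<.17)&(np.hypot(P[...,0]-.4875,P[...,1]+.306)<.16)).astype(np.uint8)
W=P[m>0];print("plate",len(W),np.median(W[:,2]),cv2.minAreaRect((W[:,:2]*1000).astype(np.float32)))
E
python3 g.py .4875 -.306 .183
```

```text
clock: 2.15
position: [0.4843, -0.3096, 0.2704]
tool_rot: [3.141, 0.0, 0.223]
force: [0.2, 0.5, 0.6]
grip_width: 0.0602
finger_force: 0.0
knob 762 [ 0.49136956 -0.30775966  0.18062627] [ 0.47670169 -0.32218804  0.1680229 ] [ 0.50603743 -0.29333128  0.19322964]
451 [ 0.49430838 -0.30722705  0.19036932]
plate 44972 0.16069631558876124 ((492.1709899902344, -307.49334716796875), (210.52896118164062, 144.59922790527344), 72.65475463867188)
pos [ 0.4843 -0.3096  0.2704] rpy [1.800e+02 1.000e-02 1.277e+01] t 2.2 w 0.06 F [-0.33  0.61  0.92] q [ 0.6   0.39 -0.19  1.66  0.08  1.11 -0.95]
shift mm [ 3.9 -2.8 87.4]
```

View pics/w1.png

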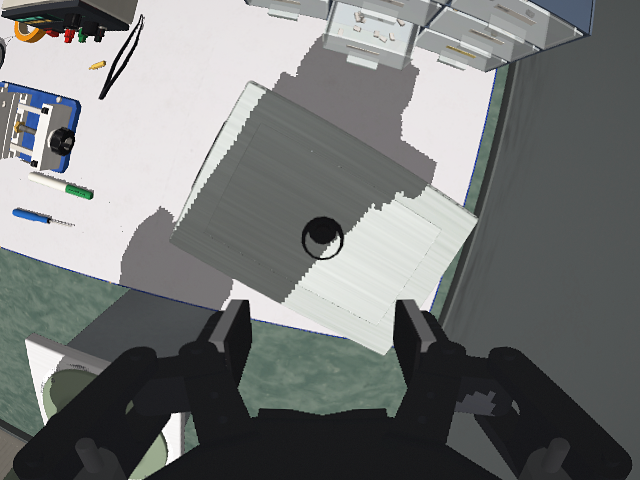

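The wrist view shows the knob at (323,238) between the fingers, with nothing round it. That agrees with the other two views to about 2 mm, so I'll go down and grip it.

```bash
python3 -m crank '.06 .005 -.001 .01 0 0 0;.06 0 0 .02 0 0 0;.06 0 0 .02 0 0 0;.06 0 0 .015 0 0 0;.06 0 0 .01 0 0 0;.06 0 0 .007 0 0 0;.06 0 0 .004 0 0 0;.06 0 0 0 0 0 0' 50
python3 g.py .489 -.307 .183
python3 -m crank '.02 0 0 0 0 0 0;.02 0 0 0 0 0 0;.02 0 0 0 0 0 0;.02 0 0 0 0 0 0;.02 0 0 0 0 0 0;.02 0 0 0 0 0 0;.02 0 0 0 0 0 0;.02 0 0 0 0 0 0' 50
```

```text
clock: 2.87
position: [0.4893, -0.307, 0.1839]
tool_rot: [-3.141, 0.0, 0.224]
force: [0.6, 0.0, 1.7]
grip_width: 0.06
finger_force: 0.0
pos [ 0.4893 -0.307   0.1839] rpy [-1.7998e+02  2.0000e-02  1.2820e+01] t 2.87 w 0.06 F [0.64 0.02 1.7 ] q [ 0.59  0.48 -0.18  1.75  0.1   0.92 -0.98]
shift mm [-0.3 -0.   0.9]
clock: 3.53
position: [0.4893, -0.3071, 0.1844]
tool_rot: [-3.142, -0.0, 0.224]
force: [0.3, -0.1, -0.2]
grip_width: 0.0199
finger_force: 0.0
```

```bash
python3 - <<'E'
from h import *
f=wrist();P=wpts(f);save("pics/w2.png",f["pixels"][150:450,120:520])
E
python3 g.py
```

```text
pos [ 0.4893 -0.3071  0.1844] rpy [-180.      0.     12.82] t 3.58 w 0.02 F [ 0.23 -0.06 -0.38] q [ 0.59  0.48 -0.18  1.75  0.1   0.92 -0.98]
```

View pics/w2.png

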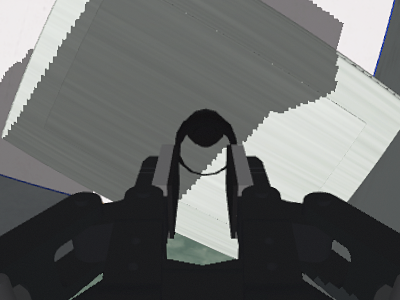

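The crop shows the knob cap at (205,140) between the two pads, but the reported width is just the commanded 0.02 with no force. I'll close further and see where it stops.

```bash
python3 -m crank '.01 0 0 0 0 0 0;.01 0 0 0 0 0 0;0 0 0 0 0 0 0;0 0 0 0 0 0 0;0 0 0 0 0 0 0;0 0 0 0 0 0 0;0 0 0 0 0 0 0;0 0 0 0 0 0 0' 50
python3 - <<'E'
from h import *
f=wrist();P=wpts(f);save("pics/w3.png",f["pixels"][150:450,120:520])
s=telemetry.observe();R=Ro.from_euler("xyz",s["tool_rot"])
for v in(260,275,290,305,320,340,360,380):
    Q=R.inv().apply(P[v,280:370:10]-s["position"])*1000;print(v,[tuple(q.round().astype(int).tolist()) for q in Q])
E
```

```text
clock: 4.25
position: [0.4894, -0.307, 0.1844]
tool_rot: [-3.142, -0.0, 0.224]
force: [-0.5, -1.0, -0.3]
grip_width: 0.0001
finger_force: 0.0
260 [(11, -23, 24), (11, -17, 23), (11, -12, 23), (11, -7, 22), (11, -1, 23), (11, 4, 22), (11, 9, 23), (11, 15, 23), (11, 20, 23)]
275 [(2, -23, 24), (3, -17, 23), (3, -12, 23), (13, -6, -5), (13, -1, -6), (14, 3, -6), (13, 8, -6), (10, 13, 3), (3, 20, 23)]
290 [(-6, -23, 22), (-6, -18, 24), (72, 0, -164), (-6, -7, 23), (-1, -1, 10), (-1, 4, 11), (-6, 10, 23), (6, 13, -6), (-6, 21, 23)]
305 [(-15, -24, 23), (-15, -18, 23), (-1, -10, -8), (12, -5, -35), (12, -1, -35), (12, 3, -36), (-16, 10, 24), (-16, 15, 24), (-15, 21, 23)]
320 [(-25, -24, 24), (8, -12, -41), (8, -8, -41), (13, -4, -50), (13, -1, -49), (13, 2, -50), (13, 6, -49), (8, 10, -40), (-25, 21, 23)]
340 [(13, -13, -63), (14, -10, -66), (14, -7, -65), (14, -4, -65), (10, -1, -59), (14, 2, -65), (13, 5, -64), (15, 8, -67), (13, 12, -63)]
360 [(14, -12, -76), (14, -9, -76), (13, -7, -75), (13, -4, -75), (3, -1, -60), (11, 2, -73), (13, 5, -75), (14, 8, -76), (13, 10, -76)]
380 [(17, -11, -91), (18, -8, -91), (18, -6, -92), (10, -4, -81), (-6, -1, -59), (2, 2, -70), (18, 4, -92), (19, 6, -92), (18, 9, -92)]
```

View pics/w3.png

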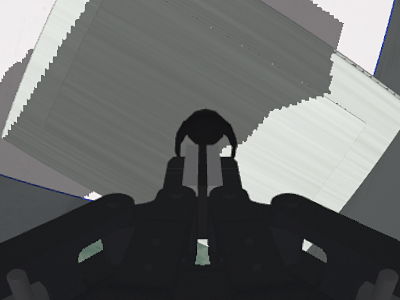

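The closed fingers end at crop v≈140 and look to be above the knob rather than beside it. I'll check where the fingertips really are using the independent scene camera.

```bash
python3 - <<'E'
from h import *
s=telemetry.observe();p=s["position"]
f=grab_frame("scene");P=pts(f);F=240/np.tan(np.radians(f["vertical_fov"])/2)
c=f["R"]@p+f["t"];u,v=int(c[0]/c[2]*F+f["cx"]),int(c[1]/c[2]*F+f["cy"]);print("TCP px",u,v,np.linalg.norm(c))
for r in range(v-50,v+25,3): print(r,[tuple((P[r,q]*1000).round().astype(int).tolist()) for q in (u-4,u,u+4)],f["pixels"][r,u])
save("pics/s1.png",cv2.resize(f["pixels"][v-70:v+50,u-80:u+80],(800,600),interpolation=cv2.INTER_CUBIC))
E
```

```text
TCP px 455 213 1.3270941722591842
163 [(1001, -872, -118), (498, -271, 343), (485, -270, 350)] [21 25 29]
166 [(1001, -877, -134), (972, -865, -115), (485, -272, 341)] [93 97 94]
169 [(995, -874, -145), (974, -873, -133), (484, -273, 334)] [109 115 113]
172 [(992, -875, -158), (503, -285, 311), (480, -271, 328)] [78 83 81]
175 [(985, -870, -167), (485, -265, 319), (480, -273, 319)] [31 36 41]
178 [(981, -870, -179), (485, -268, 309), (475, -269, 315)] [36 36 42]
181 [(977, -869, -192), (477, -260, 309), (474, -271, 306)] [64 60 63]
184 [(479, -251, 302), (472, -256, 305), (480, -281, 291)] [64 61 66]
187 [(476, -250, 296), (468, -254, 299), (467, -267, 295)] [31 33 34]
190 [(475, -251, 288), (464, -252, 294), (468, -271, 284)] [33 34 37]
193 [(487, -269, 265), (467, -258, 281), (472, -279, 270)] [20 28 28]
196 [(960, -870, -257), (-162, 551, 959), (471, -280, 262)] [30 29 30]
199 [(959, -873, -273), (491, -294, 235), (468, -279, 255)] [28 27 31]
202 [(958, -878, -291), (488, -293, 228), (478, -296, 233)] [35 33 36]
205 [(542, -350, 163), (487, -295, 219), (481, -302, 220)] [33 30 32]
208 [(533, -342, 161), (529, -352, 160), (479, -303, 211)] [106 105 106]
211 [(497, -299, 192), (516, -339, 163), (512, -350, 161)] [104 107 103]
214 [(491, -294, 188), (483, -299, 191), (478, -308, 191)] [83 84 81]
217 [(491, -296, 178), (480, -298, 184), (472, -303, 188)] [25 21 28]
220 [(495, -305, 161), (485, -308, 167), (480, -317, 167)] [28 22 23]
223 [(484, -293, 164), (479, -303, 163), (475, -313, 162)] [31 28 28]
226 [(475, -285, 164), (470, -294, 163), (465, -302, 163)] [103 104 102]
229 [(468, -278, 162), (461, -284, 164), (458, -297, 160)] [102 102 100]
232 [(458, -269, 163), (457, -283, 157), (449, -287, 161)] [107 108 104]
235 [(454, -266, 157), (446, -271, 161), (442, -281, 159)] [96 99 95]
```

View pics/s1.png

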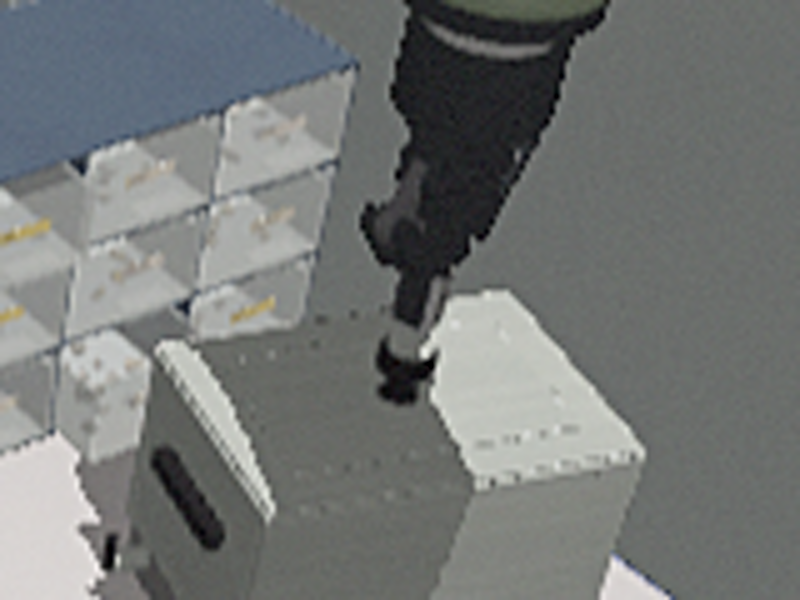

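The scene view settles it. The closed fingertips end about 20 mm above the knob, at z≈0.210, while the reported TCP is at 0.184. So the real grasp point lies about 45 mm behind the reported TCP along the tool axis. The wrist depth gives the same, with tips at tool z≈-27 mm instead of +19. I'll correct for that in every move from here. Now I'll open and go down the rest of the way carefully.

```bash
python3 -m crank '.06 0 0 0 0 0 0;.06 0 0 0 0 0 0;.06 0 0 0 0 0 0;.06 0 0 0 0 0 0;.06 0 0 .008 0 0 0;.06 0 0 .008 0 0 0;.06 0 0 .006 0 0 0;.06 0 0 .003 0 0 0' 50
python3 -m crank '.06 0 0 .005 0 0 0;.06 0 0 .005 0 0 0;.06 0 0 .004 0 0 0;.06 0 0 .003 0 0 0;.06 0 0 .002 0 0 0;.06 0 0 0 0 0 0;.04 0 0 0 0 0 0;.04 0 0 0 0 0 0' 50
python3 - <<'E'
from h import *
s=telemetry.observe();R=Ro.from_euler("xyz",s["tool_rot"]);f=wrist();P=R.inv().apply((wpts(f)-s["position"]).reshape(-1,3)).reshape(480,640,3)*1000
save("pics/w4.png",f["pixels"][150:450,120:520])
Q=P.reshape(-1,3);a=Q[(abs(abs(Q[:,1])-26)<7)&(Q[:,0]>5)&(Q[:,0]<16)&(Q[:,2]<0)];print("finger z",np.percentile(a[:,2],[50,90,98,100]))
E
```

```text
clock: 5.02
position: [0.4888, -0.3067, 0.1579]
tool_rot: [-3.14, 0.001, 0.224]
force: [-0.1, 0.2, 0.6]
grip_width: 0.0602
finger_force: 0.0
clock: 5.68
position: [0.4895, -0.3071, 0.1406]
tool_rot: [3.141, -0.0, 0.224]
force: [0.5, -0.3, 0.1]
grip_width: 0.0401
finger_force: 0.0
finger z [-68.02041011 -21.15495221 -20.08798264 -18.99862638]
```

```bash
python3 -m crank '.01 0 0 0 0 0 0;.01 0 0 0 0 0 0;.01 0 0 0 0 0 0;.01 0 0 0 0 0 0;.01 0 0 0 0 0 0;.01 0 0 0 0 0 0;.01 0 0 0 0 0 0;.01 0 0 0 0 0 0' 60
```

```text
clock: 6.4
position: [0.4895, -0.3072, 0.1409]
tool_rot: [3.141, -0.0, 0.224]
force: [-1.1, 1.0, 6.2]
grip_width: 0.0275
finger_force: 58.7
```

```bash
python3 -m crank '.01 0 0 -.003 0 0 0;.01 0 0 -.005 0 0 0;.01 0 0 -.008 0 0 0;.01 0 0 -.012 0 0 0;.01 0 0 -.015 0 0 0;.01 0 0 -.015 0 0 0;.01 0 0 -.012 0 0 0;.01 0 0 -.006 0 0 0' 60
python3 - <<'E'
from h import *
T=dict(np.load("top0.npz"));P=pts(T)
for a,b in((-.2,0),(0,.2),(.2,.3)):
    m=(P[...,0]>.35)&(P[...,0]<.6)&(P[...,1]>a)&(P[...,1]<b);print(a,b,P[m][:,2].max())
m=(P[...,1]>-.25)&(P[...,1]<.45)&(P[...,2]>.1)&(P[...,0]>.3)&(P[...,0]<.7);print(P[m][:,0].min(),P[m][P[m][:,0].argmin()])
E
python3 g.py .45 .365 .22
```

```text
clock: 7.07
position: [0.4898, -0.3073, 0.2185]
tool_rot: [3.14, -0.002, 0.224]
force: [-0.2, -0.4, -1.6]
grip_width: 0.0278
finger_force: 59.3
-0.2 0 0.16394667068818328
0 0.2 1.238471058685333
0.2 0.3 0.06581001703403622
0.39723568993917574 [0.39723569 0.06264354 1.23847106]
pos [ 0.4898 -0.3073  0.2185] rpy [ 1.7992e+02 -9.0000e-02  1.2820e+01] t 7.07 w 0.0278 F [-0.2  -0.38 -1.62] q [ 0.59  0.44 -0.18  1.71  0.09  0.99 -0.97]
shift mm [ 110.3 -664.4   -2.2]
```

```bash
python3 -m crank '.01 0 0 0 0 0 -1;.01 0 0 0 0 0 -2;.01 0 0 0 0 0 -3;.01 0 0 0 0 0 -3;.01 0 0 0 0 0 -3;.01 0 0 0 0 0 -3;.01 0 0 0 0 0 -1.4;.01 0 0 0 0 0 -1' 60
python3 g.py .45 .365 .22
```

```text
clock: 7.73
position: [0.4891, -0.307, 0.2159]
tool_rot: [-3.141, 0.0, 0.529]
force: [-0.9, 0.1, -1.9]
grip_width: 0.028
finger_force: 59.2
pos [ 0.4891 -0.307   0.2159] rpy [-1.7996e+02  2.0000e-02  3.0300e+01] t 7.73 w 0.028 F [-0.89  0.13 -1.89] q [ 0.64  0.45 -0.25  1.71  0.13  1.   -0.7 ]
shift mm [ 305.3 -599.9   -3.8]
```

```bash
python3 -m crank '.01 .003 -.006 0 0 0 0;.01 .006 -.012 0 0 0 0;.01 .0095 -.0185 0 0 0 0;.01 .0125 -.0245 0 0 0 0;.01 .0125 -.0245 0 0 0 0;.01 .0125 -.0245 0 0 0 0;.01 .0125 -.0245 0 0 0 0;.01 .0125 -.0245 0 0 0 0' 60
python3 -m crank '.01 .0125 -.0245 0 0 0 0;.01 .0125 -.0245 0 0 0 0;.01 .0125 -.0245 0 0 0 0;.01 .0125 -.0245 0 0 0 0;.01 .0125 -.0245 0 0 0 0;.01 .0125 -.0245 0 0 0 0;.01 .0125 -.0245 0 0 0 0;.01 .0125 -.0245 0 0 0 0' 60
python3 -m crank '.01 .0125 -.0245 0 0 0 0;.01 .0125 -.0245 0 0 0 0;.01 .0125 -.0245 0 0 0 0;.01 .0125 -.0245 0 0 0 0;.01 .0125 -.0245 0 0 0 0;.01 .0125 -.0245 0 0 0 0;.01 .0095 -.0185 0 0 0 0;.01 .006 -.012 0 0 0 0' 60
python3 -m crank '.01 .003 -.006 0 0 0 0;.01 0 0 0 0 0 0;.01 0 0 0 0 0 0;.01 0 0 0 0 0 0;.01 0 0 0 0 0 0;.01 0 0 0 0 0 0;.01 0 0 0 0 0 0;.01 0 0 0 0 0 0' 60
python3 g.py .45 .365 .05
```

```text
clock: 8.4
position: [0.4786, -0.1264, 0.2165]
tool_rot: [3.142, -0.0, 0.527]
force: [0.6, 0.0, -2.0]
grip_width: 0.0279
finger_force: 59.3
clock: 9.07
position: [0.4659, 0.093, 0.2165]
tool_rot: [3.141, -0.0, 0.527]
force: [0.4, -1.0, -2.5]
grip_width: 0.0276
finger_force: 59.3
clock: 9.73
position: [0.4542, 0.2927, 0.2164]
tool_rot: [-3.141, -0.0, 0.53]
force: [-0.2, -0.2, -2.4]
grip_width: 0.0276
finger_force: 59.3
clock: 10.4
position: [0.4556, 0.2961, 0.2165]
tool_rot: [3.142, -0.0, 0.527]
force: [0.5, -0.0, -2.3]
grip_width: 0.028
finger_force: 59.3
pos [0.4556 0.2961 0.2165] rpy [180.    -0.    30.19] t 10.4 w 0.028 F [ 0.47 -0.03 -2.26] q [-0.33  0.42 -0.48  1.79  0.22  0.99 -1.94]
shift mm [ 29.8 -62.4 166.5]
```

```bash
python3 -m crank '.01 .004 -.008 .003 0 0 0;.01 .006 -.012 .008 0 0 0;.01 .006 -.014 .015 0 0 0;.01 .006 -.014 .02 0 0 0;.01 .005 -.009 .024 0 0 0;.01 .003 -.005 .025 0 0 0;.01 0 0 .025 0 0 0;.01 0 0 .025 0 0 0' 60
python3 -m crank '.01 0 0 .02 0 0 0;.01 0 0 .015 0 0 0;.01 0 0 .01 0 0 0;.01 0 0 .006 0 0 0;.01 0 0 .003 0 0 0;.01 0 0 0 0 0 0;.01 0 0 0 0 0 0;.01 0 0 0 0 0 0' 60
python3 - <<'E'
from h import *
f=grab_frame("top");P=pts(f);f=grab_frame("scene");Q=pts(f)
for P in(P,Q):
    m=(abs(P[...,0]-.45)<.085)&(abs(P[...,1]-.36)<.12)&(P[...,2]>.012)&(P[...,2]<.05)
    W=P[m];A=np.c_[W[:,:2],np.ones(len(W))];
    for _ in range(4):
        c=np.linalg.lstsq(A,W[:,2],rcond=None)[0];k=abs(A@c-W[:,2])<.006;W=W[k];A=A[k]
    print(len(W),"slope",c[:2].round(3),"z mid",A.mean(0)@c,cv2.minAreaRect((W[:,:2]*1000).astype(np.float32)))
E
```

```text
clock: 11.07
position: [0.4497, 0.3663, 0.0699]
tool_rot: [-3.141, -0.0, 0.528]
force: [1.0, -1.0, -3.1]
grip_width: 0.0277
finger_force: 59.3
clock: 11.73
position: [0.4506, 0.3655, 0.0182]
tool_rot: [-3.141, -0.001, 0.527]
force: [0.0, 0.1, -2.3]
grip_width: 0.0276
finger_force: 59.3
874 slope [-0.015  0.013] z mid 0.0365965343354017 ((466.7715759277344, 329.0579528808594), (108.06553649902344, 133.4557647705078), 0.8414220809936523)
4538 slope [0.002 0.003] z mid 0.039043601045431954 ((449.4930725097656, 364.8789978027344), (208.9621124267578, 144.7899169921875), 89.35871124267578)
```

```bash
python3 -m crank '.01 0 0 .005 0 0 0;.01 0 0 .006 0 0 0;.01 0 0 .005 0 0 0;.01 0 0 .003 0 0 0;.01 0 0 .002 0 0 0;.01 0 0 .002 0 0 0;.01 0 0 .0015 0 0 0;.01 0 0 0 0 0 0' 60
python3 -m crank '.01 0 0 .001 0 0 0;.01 0 0 .001 0 0 0;.01 0 0 .0005 0 0 0;.01 0 0 0 0 0 0;.01 0 0 0 0 0 0;.01 0 0 0 0 0 0;.01 0 0 0 0 0 0;.01 0 0 0 0 0 0' 60
```

```text
clock: 12.5
position: [0.4501, 0.3651, -0.0073]
tool_rot: [3.142, 0.0, 0.528]
force: [0.4, 0.0, -1.5]
grip_width: 0.0276
finger_force: 59.3
clock: 13.17
position: [0.4503, 0.3652, -0.0091]
tool_rot: [3.142, -0.0, 0.527]
force: [-2.9, -1.7, 6.8]
grip_width: 0.0273
finger_force: 60.1
```

```bash
python3 -m crank '.05 0 0 0 0 0 0;.05 0 0 0 0 0 0;.05 0 0 0 0 0 0;.05 0 0 0 0 0 0;.05 0 0 -.005 0 0 0;.05 0 0 -.012 0 0 0;.05 0 0 -.02 0 0 0;.05 0 0 -.025 0 0 0' 60
python3 -m crank '.05 0 0 -.03 0 0 0;.05 0 0 -.03 0 0 0;.05 0 0 -.03 0 0 0;.05 0 0 -.03 0 0 0;.05 0 0 -.02 0 0 0;.05 0 0 -.01 0 0 0;.05 0 0 0 0 0 0;.05 0 0 0 0 0 0' 60
python3 - <<'E'
from h import *
f=grab_frame("scene");P=pts(f);np.savez("scene1.npz",**f)
m=(abs(P[...,0]-.45)<.085)&(abs(P[...,1]-.36)<.12)&(P[...,2]>.004)&(P[...,2]<.016)
W=P[m];A=np.c_[W[:,:2],np.ones(len(W))];c=np.linalg.lstsq(A,W[:,2],rcond=None)[0]
print("lid",len(W),"slope",c[:2].round(3),"z",A.mean(0)@c,cv2.minAreaRect((W[:,:2]*1000).astype(np.float32)))
# boards in the tank, from scene & top
for n in("top","scene"):
    f=grab_frame(n);np.savez(n+"2.npz",**f);P=pts(f);px=f["pixels"].astype(int)
    reg=(np.hypot(P[...,0]-.489,P[...,1]+.307)<.11)&(P[...,2]>.08)&(P[...,2]<.17)
    g=reg&(px[...,1]>px[...,0]+15)&(px[...,1]>px[...,2]+10);L=(P[g][:,:2]-[.489,-.307])@np.array([[np.cos(-.304),-np.sin(-.304)],[np.sin(-.304),np.cos(-.304)]])
    v,u=np.nonzero(g);print(n,"green",g.sum(), (u.min(),u.max(),v.min(),v.max()) if len(u) else "", "local y hist",np.histogram(L[:,1],bins=np.arange(-.1,.11,.02))[0])
save("pics/tank.png",np.hstack([cv2.resize(np.load("top2.npz")["pixels"][225:325,405:535],(400,300)),cv2.resize(np.load("scene2.npz")["pixels"][190:290,390:520],(400,300))]))
E
```

```text
clock: 13.83
position: [0.4496, 0.3647, 0.0531]
tool_rot: [3.141, 0.002, 0.528]
force: [0.4, -0.3, 1.7]
grip_width: 0.0501
finger_force: 0.0
clock: 14.5
position: [0.4502, 0.3649, 0.2026]
tool_rot: [3.141, -0.001, 0.527]
force: [-0.8, 0.3, -1.1]
grip_width: 0.0497
finger_force: 0.0
lid 5533 slope [0.003 0.002] z 0.01141125444737411 ((449.9045104980469, 359.9290771484375), (169.64498901367188, 239.70469665527344), 0.012607577256858349)
top green 54 (np.int64(448), np.int64(488), np.int64(261), np.int64(297)) local y hist [ 0  0  0 46  0  0  8  0  0  0]
scene green 304 (np.int64(429), np.int64(472), np.int64(215), np.int64(242)) local y hist [  0   0   0 158   1   1 143   1   0   0]
```

View pics/tank.png

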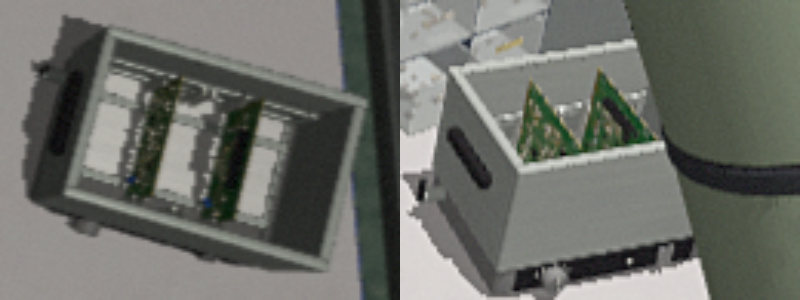

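The tank crop shows the two boards in their slots. The right-hand one, in the cleaner's -y slot, carries the long black strip, at about (238,150) in the top half and (618,118) in the scene half. The lid lies flat at its place (slope 0.003). Next I'll turn the tool so that its y axis lies along the board's normal, with the yaw chosen to keep joint 7 in range.

```bash
python3 -m crank '.05 0 0 0 0 0 -3;.05 0 0 -.005 0 0 -5;.05 0 0 -.01 0 0 -6;.05 0 0 -.01 0 0 -6;.05 0 0 -.005 0 0 -6;.05 0 0 0 0 0 -6;.05 0 0 0 0 0 -6;.05 0 0 0 0 0 -6'
python3 -m crank '.05 0 0 0 0 0 -6;.05 0 0 0 0 0 -6;.05 0 0 0 0 0 -6;.05 0 0 0 0 0 -6;.05 0 0 0 0 0 -6;.05 0 0 0 0 0 -6;.05 0 0 0 0 0 -6;.05 0 0 0 0 0 -6'
python3 -m crank '.05 0 0 0 0 0 -6;.05 0 0 0 0 0 -6;.05 0 0 0 0 0 -6;.05 0 0 0 0 0 -6;.05 0 0 0 0 0 -6;.05 0 0 0 0 0 -5;.05 0 0 0 0 0 -3;.05 0 0 0 0 0 -2.4'
python3 g.py .482 -.335 .235 162.6
```

```text
clock: 15.32
position: [0.4499, 0.3649, 0.2315]
tool_rot: [-3.141, 0.001, 1.301]
force: [-0.3, 0.0, -0.6]
grip_width: 0.05
finger_force: 0.0
clock: 15.98
position: [0.4499, 0.3649, 0.2314]
tool_rot: [-3.14, -0.0, 2.139]
force: [0.6, -0.7, 0.5]
grip_width: 0.05
finger_force: 0.0
clock: 16.65
position: [0.4499, 0.3648, 0.2313]
tool_rot: [-3.141, -0.001, 2.842]
force: [0.4, 0.7, -0.0]
grip_width: 0.0501
finger_force: 0.0
pos [0.4499 0.3648 0.2313] rpy [-1.7994e+02 -8.0000e-02  1.6281e+02] t 16.65 w 0.0501 F [ 0.35  0.69 -0.01] q [-0.1   0.61 -1.02  1.66  0.55  1.19  0.01]
shift mm [-237.5 -659.1   -3.4]
turn deg (to do after shift) [-0.06 -0.08  0.21]
```

```bash
python3 -m crank '.05 -.0024 -.0067 0 0 0 0;.05 -.0048 -.0134 0 0 0 0;.05 -.0073 -.02 0 0 0 0;.05 -.0097 -.0269 0 0 0 0;.05 -.0097 -.0269 0 0 0 0;.05 -.0097 -.0269 0 0 0 0;.05 -.0097 -.0269 0 0 0 0;.05 -.0097 -.0269 0 0 0 0'
python3 -m crank '.05 -.0097 -.0269 0 0 0 0;.05 -.0097 -.0269 0 0 0 0;.05 -.0097 -.0269 0 0 0 0;.05 -.0097 -.0269 0 0 0 0;.05 -.0097 -.0269 0 0 0 0;.05 -.0097 -.0269 0 0 0 0;.05 -.0097 -.0269 0 0 0 0;.05 -.0097 -.0269 0 0 0 0'
python3 g.py .482 -.335 .235 162.6
```

```text
clock: 17.32
position: [0.4576, 0.1777, 0.2318]
tool_rot: [-3.141, -0.001, 2.836]
force: [0.9, 0.4, 0.3]
grip_width: 0.0494
finger_force: 0.0
clock: 17.98
position: [0.4672, -0.0508, 0.2319]
tool_rot: [-3.141, -0.001, 2.836]
force: [0.9, 0.7, -0.2]
grip_width: 0.0503
finger_force: 0.0
pos [ 0.4672 -0.0508  0.2319] rpy [-1.7999e+02 -5.0000e-02  1.6250e+02] t 17.98 w 0.0503 F [ 0.85  0.66 -0.22] q [ 0.85  0.43 -1.12  1.93  0.45  1.06  0.8 ]
shift mm [ -99.6 -266.6   -3.1]
turn deg (to do after shift) [-0.01 -0.05 -0.1 ]
```

```bash
python3 -m crank '.05 -.0097 -.0269 0 0 0 0;.05 -.0097 -.0269 0 0 0 0;.05 -.0097 -.0269 0 0 0 0;.05 -.0097 -.0269 0 0 0 0;.05 -.0097 -.0269 0 0 0 0;.05 -.0097 -.0269 0 0 0 0;.05 -.0097 -.0269 0 0 0 0;.05 -.0097 -.0269 0 0 0 0'
python3 -m crank '.05 -.008 -.02 0 0 0 0;.05 -.005 -.015 0 0 0 0;.05 -.003 -.008 0 0 0 0;.05 0 0 0 0 0 0;.05 0 0 0 0 0 0;.05 0 0 0 0 0 0;.05 0 0 0 0 0 0;.05 0 0 0 0 0 0'
python3 g.py .482 -.335 .235 162.6
cat > w.py <<'E'
from h import *
th=-.304;C=np.array([.489,-.307]);Rz=np.array([[np.cos(th),-np.sin(th)],[np.sin(th),np.cos(th)]])
def loc(P): return np.concatenate([(P[...,:2]-C)@Rz,P[...,2:]],-1)*1000
ff=[("wrist",wrist())]+[("scene",grab_frame("scene")),("top",grab_frame("top"))]
for n,f in ff:
    P=wpts(f) if n=="wrist" else pts(f);L=loc(P);px=f["pixels"].astype(int);np.savez("k_"+n+".npz",L=L,px=px.astype(np.uint8))
    rg=(abs(L[...,0])<60)&(abs(L[...,1])<60)
    g=rg&(px[...,1]>px[...,0]+12)&(px[...,1]>px[...,2]+8)&(L[...,2]>110)
    rim=(L[...,2]>150)&(L[...,2]<163)&(abs(L[...,0])<85)&(abs(L[...,1])<120);W=L[rim]
    print(n,"rim",len(W),np.median(W[:,2]) if len(W) else 0,cv2.minAreaRect(W[:,:2].astype(np.float32)) if len(W)>50 else "")
    for sgn in(1,-1):
        q=L[g&(L[...,1]*sgn>10)]
        if len(q)>5: t=q[q[:,2]>q[:,2].max()-6];print(" board",sgn,len(q),"x",np.percentile(q[:,0],[1,99]),"top y",np.median(t[:,1]),"zmax",np.percentile(q[:,2],99))
    b=rg&(px.max(-1)<60)&(L[...,1]<-10)&(L[...,1]>-45)&(L[...,2]>120)&(L[...,2]<142);q=L[b]
    if len(q)>5: print(" black",len(q),"p5/50/95",np.percentile(q,[5,50,95],axis=0).round(1).tolist())
E
python3 w.py
```

```text
clock: 18.65
position: [0.4768, -0.2792, 0.2318]
tool_rot: [3.141, -0.001, 2.836]
force: [0.3, 0.7, 0.1]
grip_width: 0.0501
finger_force: 0.0
clock: 19.32
position: [0.4803, -0.3225, 0.2326]
tool_rot: [-3.141, 0.0, 2.839]
force: [0.3, -0.1, 0.6]
grip_width: 0.0501
finger_force: 0.0
pos [ 0.4803 -0.3225  0.2326] rpy [-1.7999e+02  1.0000e-02  1.6268e+02] t 19.32 w 0.0501 F [ 0.33 -0.11  0.64] q [ 1.17  0.6  -1.03  1.67  0.55  1.19  1.28]
shift mm [ -5.3 -11.5  -2.4]
turn deg (to do after shift) [-0.01  0.01  0.08]
wrist rim 11558 156.58055961079836 ((1.842376708984375, -0.7363967895507812), (145.588134765625, 212.45545959472656), 0.09629187732934952)
 board 1 1130 x [-48.76152704  48.11922624] top y 50.22354971697011 zmax 146.45528554432386
 board -1 65 x [-46.98464851  -5.69985463] top y -31.884386800535584 zmax 210.15648327011792
 black 727 p5/50/95 [[-23.5, -29.7, 133.6], [-1.7, -26.1, 134.8], [23.1, -22.5, 135.9]]
scene rim 959 156.18885200703713 ((-1.2744293212890625, -1.1335601806640625), (150.94091796875, 215.5149688720703), 0.0493432879447937)
 board 1 123 x [-49.07926928  48.14979192] top y 10.28041941105306 zmax 637.0044406903974
 board -1 122 x [-46.2347377   47.70235624] top y -52.08144967747338 zmax 633.127570193625
 black 55 p5/50/95 [[-27.9, -30.4, 130.5], [-6.2, -25.7, 134.8], [18.4, -21.7, 137.9]]
top rim 1036 155.27138749701083 ((-0.15573883056640625, -0.6170425415039062), (146.4999542236328, 213.16732788085938), 0.2826140522956848)
 board 1 19 x [-48.36788219  37.06423994] top y 12.997339961143949 zmax 645.6045954846039
 board -1 64 x [-48.35103997  33.85051577] top y -23.73592993619383 zmax 650.64190000217
 black 106 p5/50/95 [[-46.7, -31.7, 125.5], [-15.5, -28.9, 133.2], [7.1, -22.0, 140.9]]
```

```bash
python3 - <<'E'
from h import *
np.savez("lens.npz",s=np.array([pts(grab_frame("scene"))[150:240,150:230] for _ in range(8)]),px=grab_frame("scene")["pixels"][150:240,150:230])
E
python3 -m crank '.04 -.001 -.003 .01 0 0 0;.04 -.001 -.003 .015 0 0 0;.04 -.0007 -.0036 .02 0 0 0;.04 0 0 .02 0 0 0;.04 0 0 .015 0 0 0;.04 0 0 .01 0 0 0;.04 0 0 .006 0 0 0;.04 0 0 0 0 0 0'
python3 g.py .480 -.3325 .087 162.6
python3 w.py | sed -n '1,5p'
```

```text
clock: 20.58
position: [0.4796, -0.3329, 0.1352]
tool_rot: [3.141, -0.001, 2.839]
force: [-1.2, -0.5, -0.7]
grip_width: 0.0399
finger_force: 0.0
pos [ 0.4796 -0.3329  0.1352] rpy [ 1.7996e+02 -7.0000e-02  1.6264e+02] t 20.58 w 0.0399 F [-1.17 -0.45 -0.72] q [ 1.13  0.72 -0.95  1.75  0.67  1.04  1.21]
shift mm [-0.3  0.5 48.2]
turn deg (to do after shift) [ 0.04 -0.07  0.04]
wrist rim 19812 156.55877337623087 ((2.0606460571289062, -0.09299468994140625), (145.86244201660156, 212.0780029296875), 0.06903305649757385)
 board 1 3802 x [-49.28530078  34.32480464] top y 37.70882544259783 zmax 146.4956038226973
 black 1618 p5/50/95 [[-24.5, -29.2, 133.5], [-2.8, -25.8, 134.7], [22.7, -22.2, 135.7]]
scene rim 851 156.10981418102912 ((-0.7129974365234375, -1.2343902587890625), (215.53907775878906, 155.15316772460938), 89.6015625)
 board 1 122 x [-47.73730452  47.49965817] top y 21.059257241418642 zmax 520.5605138715167
```

```bash
python3 -m crank '.04 0 0 .006 0 0 0;.04 0 0 .008 0 0 0;.04 0 0 .01 0 0 0;.04 0 0 .009 0 0 0;.04 0 0 .007 0 0 0;.04 0 0 .005 0 0 0;.04 0 0 .003 0 0 0;.04 0 0 0 0 0 0'
python3 -m crank '.03 0 0 0 0 0 0;.02 0 0 0 0 0 0;.015 0 0 0 0 0 0;.005 0 0 0 0 0 0;.0 0 0 0 0 0 0;0 0 0 0 0 0 0;0 0 0 0 0 0 0;0 0 0 0 0 0 0' 50
```

```text
clock: 21.4
position: [0.4797, -0.3331, 0.0877]
tool_rot: [3.141, -0.001, 2.838]
force: [1.4, 0.0, -0.1]
grip_width: 0.0397
finger_force: 0.0
clock: 22.07
position: [0.4799, -0.3338, 0.0887]
tool_rot: [-3.141, 0.0, 2.838]
force: [-1.5, -3.6, 5.4]
grip_width: 0.0095
finger_force: 49.4
```

```bash
python3 -m crank '0 0 0 -.003 0 0 0;0 0 0 -.005 0 0 0;0 0 0 -.007 0 0 0;0 0 0 -.008 0 0 0;0 0 0 -.008 0 0 0;0 0 0 -.006 0 0 0;0 0 0 -.004 0 0 0;0 0 0 0 0 0 0' 50
python3 -m crank '0 0 0 -.006 0 0 0;0 0 0 -.012 0 0 0;0 0 0 -.018 0 0 0;0 0 0 -.02 0 0 0;0 0 0 -.02 0 0 0;0 0 0 -.02 0 0 0;0 0 0 -.015 0 0 0;0 0 0 -.008 0 0 0' 50
cat > l.py <<'E'
import numpy as np,cv2
d=np.load("lens.npz");P=np.median(d["s"],0);sd=d["s"].std(0)[...,2];px=d["px"].astype(int)
def fit(Q,n=6,t=.004):
    for _ in range(n):
        c=Q.mean(0);w=np.linalg.svd(Q-c,full_matrices=False)[2][2];k=abs((Q-c)@w)<t;Q=Q[k]
    return c,w*np.sign(w[2] if abs(w[2])>.5 else w[0]),len(Q),np.abs((Q-c)@w).mean()
near=(P[...,0]<.85)&(P[...,0]>.6)&(P[...,2]>.22)&(P[...,2]<.37)
lum=px.sum(-1)/3
top=np.zeros_like(near);top[33:50,25:48]=1      # box top, px (175..198,183..200)
print("top",fit(P[top&near&(lum>110)]))
# depth-gradient normals: list side face
side=np.zeros_like(near);side[40:64,20:38]=1
print("side",fit(P[side&near&(lum<125)&(lum>85)]))
ring=np.zeros_like(near);ring[52:78,38:66]=1
Q=P[ring&near];c,w,n,e=fit(Q,8,.003);print("ring",c,w,n,e)
for r in range(50,80,2): print(r+150," ".join(f"{int(l):3d}" for l in lum[r,36:66]))
E
python3 l.py
```

```text
clock: 22.73
position: [0.4804, -0.3334, 0.1306]
tool_rot: [-3.141, 0.001, 2.838]
force: [-1.6, -2.1, 0.8]
grip_width: 0.0091
finger_force: 49.2
clock: 23.4
position: [0.4808, -0.3327, 0.251]
tool_rot: [3.141, 0.002, 2.839]
force: [0.1, 0.4, -1.0]
grip_width: 0.0089
finger_force: 49.8
top (array([0.74327068, 0.2961626 , 0.32157336]), array([-0.4409051 , -0.12418088,  0.88892171]), 306, np.float64(0.0006115460728641955))
side (array([0.76331725, 0.3192175 , 0.28656782]), array([ 0.18555059, -0.96741543,  0.17227411]), 67, np.float64(0.0012896288217508459))
ring [0.7022272  0.28397282 0.27614123] [0.99945297 0.03018594 0.01351156] 45 0.0014254557844484012
200 160 162 161 160 160 161 159 160 161 158 151 140 130 102  93  63  44 117 112 110 107 108 112 114 117 119 116 117 110 115
202 160 162 159 162 168 163 158 143 135 121 104  76  62  45  71  67 119 110 109 106 112 112 114 116 114 118 117 117 117 119
204 162 166 160 153 107 128 105  88  64  46  50  41  43  41  42  42  80 115 113 112 116 114 122 117 116 114 114 116 117 116
206 141 132 110 100  82  59  43  52  58  60  57  51  54  50  47  3
[... 721 characters left out ...]
  76  62  29  56 113  92  82  84  82  67   9  93 124 121 121 123 119 118 120 123
220 119 118 123  18  23  29  33  38  16  32  92  50  48 101  87  88  72  35  33 132 122 119 118 124 122 125 124 116 111 111
222 110 114 118  90  21  19  21  38 130  67   3  29  32  39  74 114  92 126 124 122 119 117 112 110 112 112 114 120 119 120
224 112 109 113 115 119  95  11  35 131 117  54 116  24  96 101 116 110 107 110 116 117 117 120 116 121 121 118 119 121 118
226 109 112 107 110 113 114 118  84  92  69 103  98 105 103 106 117 121 125 129 126 120 117 114 112 110 112 112 113 113 110
228 120 119 113 114 107 107 105 105 107 111 116 114 121 124 123 122 120 123 121 117 113 113 113 115 114 117 114 115 114 116
```

```bash
cat >> l.py <<'E'
print("----")
T=dict(np.load("top2.npz"))
from h import pts
Pt=pts(T)
zl=np.array([-.441,-.124,.889]);zl/=np.linalg.norm(zl)
psi=np.arctan2(.124,.441);th=np.arcsin(-zl[:2]@[np.cos(psi),np.sin(psi)]) if 0 else np.arccos(zl[2])
x=np.array([np.cos(psi)*np.cos(th),np.sin(psi)*np.cos(th),np.sin(th)]);y=np.array([-np.sin(psi),np.cos(psi),0])
print("psi deg",np.degrees(psi),"theta",th)
for n,A in(("scene",P),("top",Pt)):
    q=A.reshape(-1,3);k=(abs((q-[.743,.296,.3216])@zl)<.004)&(np.linalg.norm(q-[.743,.296,.3216],axis=1)<.045);q=q[k]
    print(n,"boxtop",k.sum(),"center",q.mean(0),cv2.minAreaRect((np.c_[q@x,q@y]*1000).astype(np.float32)))
q=P[ring&near];d=q@x;f=q[abs(d-.7945)<.004];print("ring n",len(f),"d",np.median(f@x))
(c,r)=cv2.minEnclosingCircle((np.c_[f@y,f@zl]*1000).astype(np.float32));print("circle",c,r)
L=x*np.median(f@x)+y*c[0]/1000+zl*c[1]/1000;print("lens by circle",L)
S=dict(np.load("scene2.npz"));F=240/np.tan(np.radians(S["vertical_fov"])/2);o=-S["R"].T@S["t"]
r=S["R"].T@np.array([(202.8-S["cx"])/F,(216.8-S["cy"])/F,1]);print("lens by ray",o+r*(np.median(f@x)-o@x)/(r@x))
E
python3 l.py | sed -n '/----/,$p'; python3 g.py
```

```text
----
psi deg 15.70487530081567 theta 0.4758123931988386
scene boxtop 498 center [0.74092039 0.29609784 0.32008292] ((848.3200073242188, 82.87434387207031), (65.94754791259766, 49.65885543823242), 1.5817838907241821)
top boxtop 484 center [0.74370997 0.29548342 0.31982572] ((849.1253051757812, 82.77922058105469), (64.97607421875, 48.64150619506836), 1.4251132011413574)
ring n 207 d 0.7944388545431831
circle (82.47579956054688, -100.65906524658203) 29.52121925354004
lens by circle [0.70189215 0.28303155 0.27442331]
lens by ray [0.70301744 0.28125966 0.27325183]
pos [ 0.4808 -0.3327  0.251 ] rpy [1.7999e+02 1.4000e-01 1.6267e+02] t 23.4 w 0.0089 F [ 0.14  0.37 -1.04] q [ 1.19  0.6  -1.03  1.63  0.54  1.23  1.31]
```

The lens is well pinned. The ring circle radius is 29.5 mm against the true 29, both cameras agree on the box yaw, and the tilt is 0.476 rad. I'll turn 56° here, above the tank, and then travel.

```bash
python3 -m crank '0 0 0 -.005 0 0 2;0 0 0 -.005 0 0 4;0 0 0 0 0 0 6;0 0 0 0 0 0 6;0 0 0 0 0 0 6;0 0 0 0 0 0 6;0 0 0 0 0 0 6;0 0 0 0 0 0 6' 50
python3 -m crank '0 0 0 0 0 0 6;0 0 0 0 0 0 4;0 0 0 0 0 0 3;0 0 0 0 0 0 1;0 .003 0 0 0 0 0;0 .006 0 0 0 0 0;0 .01 0 0 0 0 0;0 .01 0 0 0 0 0' 50
python3 g.py .51 .22 .26 106.7
```

```text
clock: 24.07
position: [0.48, -0.3326, 0.2585]
tool_rot: [3.141, -0.001, 2.101]
force: [1.0, 0.6, -1.2]
grip_width: 0.0093
finger_force: 49.7
clock: 24.73
position: [0.4712, -0.3042, 0.2583]
tool_rot: [3.142, -0.001, 1.862]
force: [0.1, -0.3, -0.3]
grip_width: 0.0093
finger_force: 49.7
pos [ 0.4712 -0.3042  0.2583] rpy [ 1.8000e+02 -3.0000e-02  1.0669e+02] t 24.73 w 0.0093 F [ 0.08 -0.34 -0.35] q [ 1.05  0.47 -0.82  1.68  0.38  1.15  0.42]
shift mm [491.  187.7  -1.4]
turn deg (to do after shift) [ 0.   -0.03 -0.01]
```

```bash
python3 -m crank '0 .006 .0022 0 0 0 0;0 .012 .0045 0 0 0 0;0 .0175 .0067 0 0 0 0;0 .0233 .0089 0 0 0 0;0 .0233 .0089 0 0 0 0;0 .0233 .0089 0 0 0 0;0 .0233 .0089 0 0 0 0;0 .0233 .0089 0 0 0 0' 50
python3 -m crank '0 .0233 .0089 0 0 0 0;0 .0233 .0089 0 0 0 0;0 .0233 .0089 0 0 0 0;0 .0233 .0089 0 0 0 0;0 .0233 .0089 0 0 0 0;0 .0233 .0089 0 0 0 0;0 .0233 .0089 0 0 0 0;0 .0233 .0089 0 0 0 0' 50
python3 -m crank '0 .0233 .0089 0 0 0 0;0 .0233 .0089 0 0 0 0;0 .0233 .0089 0 0 0 0;0 .0233 .0089 0 0 0 0;0 .0175 .0067 0 0 0 0;0 .012 .0045 0 0 0 0;0 .006 .0022 0 0 0 0;0 0 0 0 0 0 0' 50
cat > t.py <<'E'
from h import *
x=np.array([.8515,.2555,.458]);y=np.array([-.287,.958,0]);z=np.cross(x,y)
Lp=np.array([.702,.2825,.274]);R1=Ro.from_matrix(np.c_[y,x,-z])
tgt=np.array([.6071,.2561,.2097])
s=telemetry.observe();R=Ro.from_euler("xyz",s["tool_rot"])
print("pos",s["position"].round(4),"q",s["qpos"].round(2),"t",s["clock"],"w",s["grip_width"],"ff",s["finger_force"])
print("turn",(R.inv()*R1).as_rotvec(degrees=True).round(2),"shift now axes",(R.inv().apply(tgt-s["position"])*1000).round(1),"in final axes",(R1.inv().apply(tgt-s["position"])*1000).round(1))
E
python3 t.py
```

```text
clock: 25.4
position: [0.4834, -0.1412, 0.2585]
tool_rot: [3.141, 0.0, 1.862]
force: [0.8, -0.4, -1.2]
grip_width: 0.0095
finger_force: 49.7
clock: 26.07
position: [0.498, 0.0577, 0.2586]
tool_rot: [3.141, 0.0, 1.862]
force: [1.6, -0.2, 0.1]
grip_width: 0.0091
finger_force: 49.7
clock: 26.73
position: [0.5079, 0.1948, 0.2585]
tool_rot: [3.141, -0.001, 1.863]
force: [-0.4, -0.1, -0.6]
grip_width: 0.0092
finger_force: 49.8
pos [0.5079 0.1948 0.2585] q [ 0.19  0.47 -0.92  1.72  0.41  1.15 -0.56] t 26.7333 w 0.009184011897273988 ff 49.75854992866516
turn [-27.25  -0.06   0.07] shift now axes [ 30.  112.6  48.8] in final axes [30.2 77.8 94.9]
```

```bash
python3 -m crank '0 0 0 0 -2 0 0;0 0 0 0 -4 0 0;0 0 0 0 -4.5 0 0;0 0 0 0 -4.5 0 0;0 0 0 0 -4.5 0 0;0 0 0 0 -4 0 0;0 0 0 0 -2.5 0 0;0 0 0 0 -1.25 0 0' 50
python3 t.py
```

```text
clock: 27.4
position: [0.5077, 0.1914, 0.2583]
tool_rot: [2.664, 0.002, 1.86]
force: [0.3, -0.3, 0.8]
grip_width: 0.0094
finger_force: 49.7
pos [0.5077 0.1914 0.2583] q [ 0.24  0.19 -0.88  2.14  0.64  0.49 -0.82] t 27.4 w 0.00942828894874487 ff 49.718196988105774
turn [ 0.12  0.14 -0.07] shift now axes [33.8 78.6 95.4] in final axes [33.5 78.9 95.3]
```

```bash
python3 -m crank '0 .003 .004 .008 0 0 0;0 .006 .007 .016 0 0 0;0 .006 .009 .018 0 0 0;0 .006 .009 .018 0 0 0;0 .006 .009 .016 0 0 0;0 .004 .006 .012 0 0 0;0 .0025 .004 .0073 0 0 0;0 0 0 0 0 0 0' 50
python3 t.py
cat > v.py <<'E'
from h import *
x=np.array([.8515,.2555,.458]);y=np.array([-.287,.958,0]);z=np.cross(x,y);Lp=np.array([.702,.2825,.274])
s=telemetry.observe();pin=s["position"]-.0455*Ro.from_euler("xyz",s["tool_rot"]).as_matrix()[:,2]
cen=pin-.0335*z
for n in("scene","top"):
    fs=[grab_frame(n) for _ in range(4)];f=fs[0];f["depth"]=np.median([a["depth"] for a in fs],0);P=pts(f);px=f["pixels"].astype(int)
    g=(np.linalg.norm(P-cen,axis=-1)<.085)&(px[...,1]>px[...,0]+10)&(px[...,1]>px[...,2]+5);Q=P[g]
    if len(Q)<30: print(n,len(Q));continue
    for _ in range(5):
        c=Q.mean(0);w=np.linalg.svd(Q-c,full_matrices=False)[2][2];Q=Q[abs((Q-c)@w)<.005]
    w*=np.sign(w@x);l=(Q-Lp)@np.c_[x,y,z]*1000
    print(n,len(Q),"normal in lens axes",(w@np.c_[x,y,z]).round(3),"mean",l.mean(0).round(1));r=cv2.minAreaRect(l[:,1:].astype(np.float32));print("  yz rect",r,"pct",np.percentile(l,[1,99],axis=0).round(1).tolist())
    # ring again
    d=(P-Lp)@np.c_[x,y,z]*1000;k=(abs(d[...,0])<5)&(np.hypot(d[...,1],d[...,2])<33);print("  ring",k.sum(),cv2.minEnclosingCircle(d[k][:,1:].astype(np.float32)) if k.sum()>5 else"")
    save(f"pics/v_{n}.png",f["pixels"])
print("pinch in lens",((pin-Lp)@np.c_[x,y,z]*1000).round(1))
E
python3 v.py
```

```text
clock: 28.07
position: [0.582, 0.2497, 0.1947]
tool_rot: [2.667, -0.0, 1.861]
force: [-1.0, -0.8, -0.9]
grip_width: 0.0095
finger_force: 49.8
pos [0.582  0.2497 0.1947] q [-0.02  0.44 -0.7   2.01  0.98  0.51 -1.13] t 28.0667 w 0.009521090810645675 ff 49.751102328300476
turn [-0.08  0.02 -0.08] shift now axes [-1.  29.9 -1.5] in final axes [-1.1 29.9 -1.5]
scene 165 normal in lens axes [ 1.     0.001 -0.011] mean [-152.1   24.1   -9.8]
  yz rect ((5.779258728027344, -1.91815185546875), (95.0682144165039, 90.24781036376953), 89.08592224121094) pct [[-153.0, -29.6, -47.6], [-151.1, 51.0, 39.2]]
  ring 212 ((0.8823947310447693, 1.0151149034500122), 29.33761978149414)
top 120 normal in lens axes [ 1.    -0.001 -0.009] mean [-150.4  -16.8   -4.9]
  yz rect ((2.3121986389160156, -5.377655029296875), (90.56302642822266, 100.41506958007812), 85.43508911132812) pct [[-151.2, -49.4, -47.0], [-149.3, 50.1, 42.3]]
  ring 60 ((-0.9163227081298828, 4.6843061447143555), 28.02947998046875)
pinch in lens [-146.9    3.    31.9]
```

The held board is square to the lens within 0.011 rad and centred within about 2 mm. Its face is 150 mm from the lens, so 30 mm forward remains.

```bash
python3 -m crank '0 -.001 .003 -.0015 0 0 0;0 0 .005 0 0 0 0;0 0 .006 0 0 0 0;0 0 .006 0 0 0 0;0 0 .005 0 0 0 0;0 0 .003 0 0 0 0;0 0 .002 0 0 0 0;0 0 0 0 0 0 0' 50
python3 -m crank '0 0 0 0 0 0 0;0 0 0 0 0 0 0;0 0 0 0 0 0 0;0 0 0 0 0 0 0;0 0 0 0 0 0 0;0 0 0 0 0 0 0;0 0 0 0 0 0 0;0 0 0 0 0 0 0' 50
python3 v.py; python3 t.py
```

```text
clock: 29.13
position: [0.6072, 0.2564, 0.2108]
tool_rot: [2.666, -0.0, 1.861]
force: [-0.6, 1.0, -1.2]
grip_width: 0.0097
finger_force: 49.7
clock: 29.8
position: [0.6069, 0.2563, 0.2107]
tool_rot: [2.666, -0.0, 1.861]
force: [0.8, 0.1, 0.1]
grip_width: 0.009
finger_force: 49.7
scene 208 normal in lens axes [ 1.    -0.001 -0.007] mean [-121.7   20.9   -7.7]
  yz rect ((0.4618492126464844, -1.8065986633300781), (101.14340209960938, 91.16240692138672), 1.1572858095169067) pct [[-122.7, -44.9, -45.2], [-121.1, 50.2, 41.8]]
  ring 213 ((1.1504374742507935, 1.7851734161376953), 29.167516708374023)
top 84 normal in lens axes [ 1.    -0.001 -0.01 ] mean [-120.5  -25.    -4.6]
  yz rect ((1.1363868713378906, -2.101348876953125), (87.7776107788086, 99.1043701171875), 86.84214782714844) pct [[-121.2, -49.6, -43.5], [-119.3, 48.7, 43.4]]
  ring 62 ((-0.7828941345214844, 3.3220295906066895), 28.171072006225586)
pinch in lens [-116.6    2.2   34.4]
pos [0.6069 0.2563 0.2107] q [ 0.01  0.46 -0.73  1.94  0.92  0.56 -1.04] t 30.2 w 0.008796432990975262 ff 49.73614454269409
turn [-0.01  0.02 -0.06] shift now axes [-0.3 -0.4  1. ] in final axes [-0.3 -0.4  1. ]
```

View pics/v_scene.png

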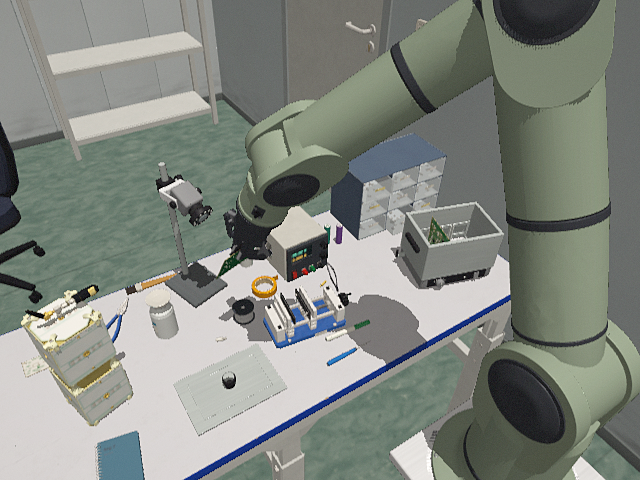

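The picture shows the board held in front of the lens at about (232,262), the lid flat on the bench at (230,388), and the other board still in the tank at (438,230). The bottle, pen and screwdriver look untouched, and the measured face distance is about 120 mm. I'm handing in.

```bash
python3 -c "
from workcell import bot
print(bot.job_done())"
```

```text
the job is handed in; nothing more can be done
None
```

I handed the job in at about 30 s on the robot clock; no verdict came back. The lid is flat on the bench, and the header board is held 120 mm from the lens, square within about 0.01 rad and centred within about 2 mm.

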